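Set the push-pull selector to its middle click

TASK

Switch the tester over to its check position: of the two grey selector boxes on the bench, take the one whose push-pull rod ends in a plain round knob, pull that rod, which is pushed fully in, out to its middle click (one click out, halfway to fully out), and let go of it. Leave the other box's rod, the one with the crossbar, fully out as it is.

Things in the scene. Friction and masses are not known exactly. Their poses are not given: they have to be found in the camera images.
- knob_grip (a point): Centre of the round knob to pull: ridged aluminium cylinder, 28 mm diameter, 24 mm long, axis level along its 10 mm steel rod, 45 mm above the worktop; moves with the rod. Site x points back along the rod into the box (pull along -x), y level across, z up. Fully in, it is 40 mm before the box's front face (12 mm of that a bush). The box is fixed, left or right, turned up to 23 degrees.
- knob_rod (a joint): Pull-out of the round-knob rod, m: 0 fully in (start, stop), 0.025 middle click, 0.050 fully out (stop). A detent holds it at the three clicks: leaving one takes about 5 to 8 N; let go within about 8 mm of a click, it snaps onto it.
- bar_grip (a point): Centre of the crossbar on the other box's rod, to be left alone: aluminium bar 56 mm long across the rod, 12 mm thick, 45 mm above the worktop, fully out, 90 mm before the box's front face. Axes as for the knob. Both boxes: grey, 110 mm long along the rod, 66 wide, 65 high, with two small binding posts on top near the back up to 78 mm; base plate 130 x 70 x 5 mm.
- bar_rod (a joint): Pull-out of the crossbar rod, m, with the same three clicks: 0 fully in, 0.025 middle, 0.050 fully out (where it starts and must stay).
Mind the look-alikes: they are no part of the job. What is shaped like the part that bears bar_grip but yellow is not meant.

How it is judged:
At the end, for the whole second after the job is handed in: The round-knob rod rests at its middle click, 25 mm out, within 6 mm, and the crossbar rod is still fully out (within 8 mm) (value of joint knob_rod between 0.019 and 0.031 m and velocity of joint knob_rod between -0.01 and 0.01 m/s and value of joint bar_rod above 0.042 m); the robot touches nothing.
It fails at once if the crossbar rod is pushed in by more than 8 mm (value of joint bar_rod below 0.042 m).
It also fails if it takes over 35 s, if anything falls off the work surface, if the arm or the gripper's body presses on something with over 40 N, if the wrist force passes 120 N, or if a joint passes its speed limit or range.

ROBOT

A 6-joint arm with a two-finger parallel gripper is mounted at the origin on a cart in front of the work surface, level with it; the furniture and walls round the work are solid. World frame = base frame: x ahead of the robot, y to its left, z up, the work surface at z = 0. Lengths are in m, angles in rad, forces in N, time in s.
With the tool pointing down it reaches from about 0.35 to 0.975 m from the base axis. Payload 4.9 kg.
Tool frame: the origin (TCP) lies midway between the tips of the shut fingers; the grasp point (between the pads) lies 19 mm behind it; z points along the fingers, y is the line along which they close (so a half turn about z gives the same grasp; the last joint's range is limited). The gripper opens to 85 mm and grips with 20 to 120 N. Pads are 22 mm wide; open, the fingers measure 114 mm over their backs; the gripper's body (76 mm by 85 mm) begins 54 mm behind the grasp point. The pads swing forward as they close: fully open they stand 13 mm farther back than shut.
Start: joints at [-1.398, 0.053, 1.613, -0, 1.476, -0.119], TCP at [0.18, -0.599, 0.231] pointing down, gripper open.
Joint ranges: [-3.01, 3.01], [-1.01, 2.22], [0.06, 2.58], [-1.02, 4.17], [0.09, 2.62], [-3.14, 3.14]. Speed limits (rad/s): [2.57, 2.57, 3.14, 3.14, 3.14, 3.14].

INTERFACE

Orientations are given as a unit quaternion [w, x, y, z].
In Python, from plant import * gives the robot as it stands.
- The arm moves only by the tool jog_arm, never from a script. Its argument "targets" is a list of rows, each a list of 3 entries, a list of its own where there are three numbers: the shift along the tool's x, y, z in units of 25 mm (1.0 is 25 mm), then the turn, a rotation vector about the tool's x, y, z in units of 8 degrees (1.0 is 8 degrees), then the opening in per cent of the stroke, from 0 (shut) to 100 (fully open). A call has 1 to 8 rows; each row is the pose to reach, as a shift and turn from the pose commanded when the call began, along the tool's axes at that moment; what a row does not reach only later rows make up. A row lasts 1/8 s, in which the tool goes at most 62.5 mm and 10.7 degrees, less where a joint would pass 70% of its speed; a pose out of reach is approached as far as the arm can. A call with a gripper value outside its range is refused whole. The fingers move at their own pace and stop on an object; the grip force is fixed at half the most. Time passes only in rows, so rows that repeat a pose let the fingers close. It gives the time, the measured TCP pose, the force, the opening and the grip force at its end, in the units of the state.
- state(): the state, without advancing time (a new reading comes with each control period).
- grab_frame(name): name is "scene" or "top" or "wrist"; returns (picture, depth): 480x640x3 uint8, red, green, blue; 480x640 float32, m along the optical axis (not along the pixel's ray), 0 where there is no reading.
- camera_params(name): a dict with "fovy" (degrees; the focal length in pixels is half the picture's height over the tangent of half this angle, whatever the lens; pixels are square), "cx", "cy" (the principal point, pixels), "rvec" (rotation vector, rad) and "tvec" (3), from world to camera coordinates, as OpenCV has them; the wrist camera has in their place "hand_eye" (4x4, takes a point from camera to tool coordinates, whose origin is the TCP and whose axes are the flange's). Camera axes: x right, y down, z forward; pixel columns grow to the right and rows downward; lengths in m; the calibration is good to about 2 mm. A picture is of the moment at which its call begins: read the wrist's pose just before it. camera_params takes no time and is no camera call.
- job_done(): hands the job in; it is judged then, once.
The state is a dict: "time": time; "joint_pos": joint angles; "joint_vel": joint speeds; "joint_efforts": joint torques, N m; "tool_pos": TCP position; "tool_rot": TCP orientation; "contact_force": force on the tool from outside, world axes, zero at the start; "ft_torque": the same for the moment, N m; "gripper_width": opening from 0.0 (shut) to 1.0 (fully open); "grasp_force": force on a finger pad.
Only numpy, scipy, OpenCV 4.12 (cv2) and the standard library are available. Lean on these libraries where they do the work, as an engineer would, in place of code of your own. Each camera call takes 0.05 s, during which the arm holds its last target. There are 200 camera calls.

## Working session

There is one attempt and no reset: what is moved stays moved. The work goes in short steps, Python scripts to look and compute and a tool call to move; the robot and the scene stay as the last step left them, time stands still between calls to the robot, and variables do not carry over. Pictures are saved under pics/ and viewed, at most 10 in all, crops included, and the job is handed in when it is done.

Besides the shell and the picture viewer there is one more tool, called after ">>>" as name([rows], argument=value, ...), one row to a line, values as JSON. jog_arm: Moves the arm, as the interface text tells. Its arguments: {"type":"object","properties":{"targets":{"type":"array"}},"required":["targets"]}

```bash
mkdir -p pics; cat > h.py <<'E'
from plant import *
import numpy as np, cv2
from scipy.spatial.transform import Rotation as R
def cam(n):
    p=camera_params(n); return p,240/np.tan(np.radians(p["fovy"])/2)
def w2(n,u,v,d):
    p,f=cam(n); c=np.array([(u-p["cx"])/f*d,(v-p["cy"])/f*d,d])
    return R.from_rotvec(np.ravel(p["rvec"])).inv().apply(c-np.ravel(p["tvec"]))
def save(n,im): cv2.imwrite(n,im[:,:,::-1])
E
python3 - <<'E'
from h import *
s=state(); print(s["time"],s["tool_pos"],s["tool_rot"],s["gripper_width"])
for n in("scene","top"):
    im,d=grab_frame(n); save(f"pics/{n}.png",im); np.save(f"{n}.npy",d); np.save(f"{n}_im.npy",im)
    print(camera_params(n))
E
```

```text
0.0 [ 0.17969926 -0.59796159  0.23005773] [-1.02051146e-03  9.89373681e-01  1.45391461e-01 -3.34846012e-05] 0.9999245514320484
{'fovy': 44.90680104065025, 'cx': 314.795292583451, 'cy': 233.99861168026803, 'rvec': array([ 0.74845653, -2.29497332,  1.42987724]), 'tvec': array([0.38607915, 0.19484189, 0.95851101])}
{'fovy': 46.25898932310766, 'cx': 314.68668280666463, 'cy': 235.04820408074332, 'rvec': array([ 2.12052135, -2.13575609,  0.18516557]), 'tvec': array([-0.02463481,  0.52878936,  1.13379366])}
```

View pics/scene.png

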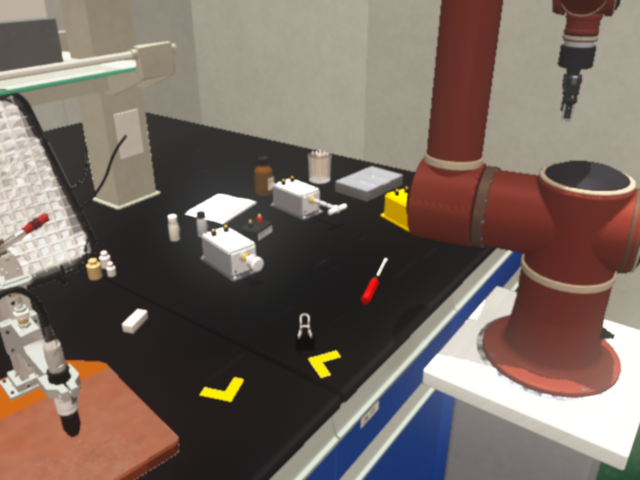

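View pics/top.png

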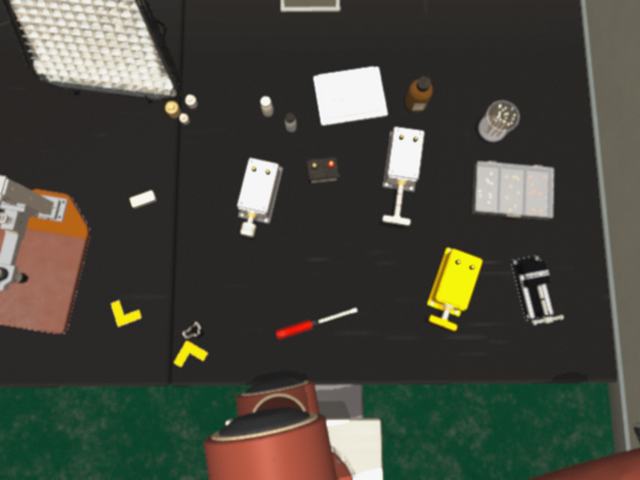

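Candidates for the target (top view pixels) are the grey box with a short round knob at (248,229), the grey box with a crossbar at (397,220), and the yellow box with a crossbar at (443,322). I choose the one at (248,229) and check it in a close crop.

```bash
python3 - <<'E'
from h import *
im=np.load("top_im.npy"); d=np.load("top.npy")
a=cv2.resize(im[150:245,225:295],None,fx=6,fy=6,interpolation=cv2.INTER_CUBIC)
s=np.load("scene_im.npy"); b=cv2.resize(s[215:290,195:275],None,fx=5,fy=5,interpolation=cv2.INTER_CUBIC)
o=np.zeros((570,820,3),np.uint8); o[:,:420]=a; o[:375,420:]=b
save("pics/crop.png",o[:,:800])
# height map around box -> box top & knob points
v,u=np.mgrid[150:245,225:295]; dd=d[150:245,225:295]
P=np.array([w2("top",x,y,z) for x,y,z in zip(u.ravel(),v.ravel(),dd.ravel())])
T=P[(abs(P[:,2]-.065)<.005)]
r=cv2.minAreaRect(T[:,:2].astype(np.float32)); print("top",len(T),r, cv2.boxPoints(r))
K=P[(P[:,2]>.035)&(P[:,2]<.062)]
print(np.c_[u.ravel(),v.ravel(),P.round(3)][(P[:,2]>.03)&(P[:,2]<.062)&(v.ravel()>215)][::4])
E
```

```text
Traceback (most recent call last):
  File "h.py", line 7, in w2
    p,f=cam(n); c=np.array([(u-p["cx"])/f*d,(v-p["cy"])/f*d,d])
        ~~~^^^
  File "h.py", line 5, in cam
    p=camera_params(n); return p,240/np.tan(np.radians(p["fovy"])/2)
ValueError: time passes only in moves, steps and waits
```

View pics/crop.png

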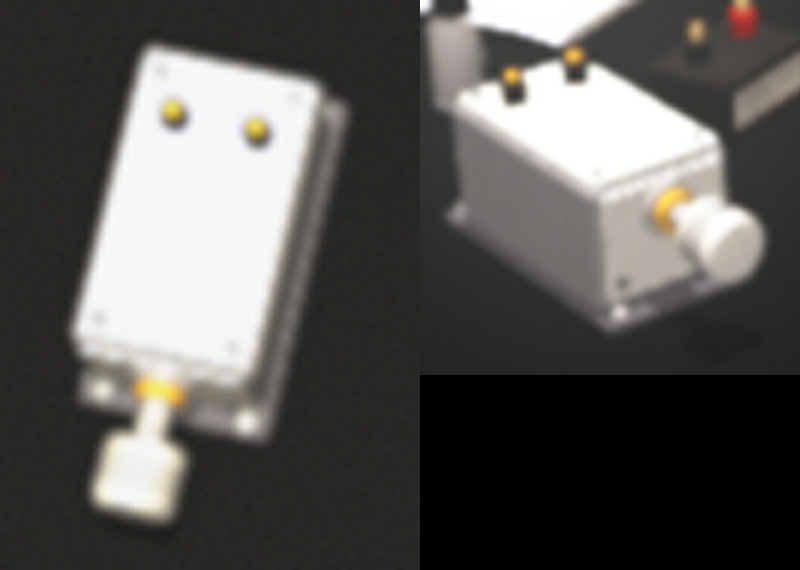

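The crop confirms the target: a round knob with its centre at about (248.2, 229.0) in the top view, on a rod coming out of an amber bush. Box top corners in the crop are about (147,45), (322,82), (75,340) and (245,380).

```bash
python3 - <<'E'
from h import *
d=np.load("top.npy")
p,f=cam("top"); Rw=R.from_rotvec(np.ravel(p["rvec"])).inv(); t=np.ravel(p["tvec"])
def proj(u,v,z):
    c=np.c_[(u-p["cx"])/f*z,(v-p["cy"])/f*z,z]; return Rw.apply(c-t)
def atz(u,v,h):
    C=Rw.apply(-t); r=Rw.apply([(u-p["cx"])/f,(v-p["cy"])/f,1]); return C+r*(h-C[2])/r[2]
v,u=np.mgrid[150:245,225:295]; u=u.ravel();v=v.ravel()
P=proj(u,v,d[v,u])
T=P[abs(P[:,2]-.065)<.004]
r=cv2.minAreaRect(T[:,:2].astype(np.float32)); print("top",len(T),r, np.median(T[:,2]))
K=P[(P[:,2]>.045)&(P[:,2]<.07)&(v>220)]; print("knob pts",len(K),K.mean(0),K.min(0),K.max(0))
c=[atz(225+x/6-.4,150+y/6-.4,.065) for x,y in((147,45),(322,82),(75,340),(245,380))]
c=np.array(c);print(c.round(4)); 
back=(c[0]+c[1])/2; front=(c[2]+c[3])/2; a=back-front; print("len",np.linalg.norm(a),"yaw",np.degrees(np.arctan2(a[1],a[0])))
w=c[0]-c[1]; print("width",np.linalg.norm(w),"yaw from width",np.degrees(np.arctan2(-w[0],w[1])))
n=a/np.linalg.norm(a); print("knob from box", (back+front)/2-n*(.055+.040))
print("knob px",atz(248,228.8,.05))
# neighbours: tall things near knob
s=state(); print(R.from_quat(np.roll(s["tool_rot"],-1)).as_matrix().round(3))
E
```

```text
top 1038 ((0.6085371375083923, 0.09605446457862854), (0.06348658353090286, 0.15859271585941315), 77.93436431884766) 0.0631703169610035
knob pts 161 [0.54181109 0.11202479 0.05413042] [0.52716318 0.09912047 0.04579082] [0.55980812 0.126776   0.06290679]
[[0.6943 0.1095 0.065 ]
 [0.6802 0.0476 0.065 ]
 [0.5876 0.1331 0.065 ]
 [0.5729 0.0738 0.065 ]]
len 0.10987921279329241 yaw -13.114739173049934
width 0.06351125265671842 yaw from width -12.809092246611776
knob from box [0.54120776 0.11254269 0.065     ]
knob px [0.5423691  0.11150634 0.05      ]
[[ 0.958  0.288 -0.   ]
 [ 0.288 -0.958  0.002]
 [ 0.    -0.002 -1.   ]]
```

>>> jog_arm([
  [[2, -2, 0], [0, 0, 0], 100],
  [[4, -4.1, 0], [0, 0, 0], 100],
  [[5.5, -5.7, 0], [0, 0, 0], 100],
  [[7, -7.3, 0], [0, 0, 0], 100],
  [[8.5, -8.9, 0], [0, 0, 0], 100],
  [[10, -10.5, 0], [0, 0, 0], 100],
  [[11, -11.5, 0], [0, 0, 0], 100],
  [[11, -11.5, 0], [0, 0, 0], 100],
])

```text
time: 1.1
tool_pos: [0.361, -0.2423, 0.2309]
tool_rot: [-0.0, 0.989, 0.147, -0.0]
contact_force: [-0.0, -0.3, -0.1]
gripper_width: 1.0
grasp_force: 0.0
```

>>> jog_arm([
  [[1.5, -1.5, 0], [0, 0, 0.6], 100],
  [[3, -3.1, 0], [0, 0, 1.2], 100],
  [[4.5, -4.7, 0], [0, 0, 1.8], 100],
  [[6, -6.3, 0.5], [0, 0, 2.4], 100],
  [[7.5, -7.9, 1], [0, 0, 3.0], 100],
  [[9.3, -9.6, 2], [0, 0, 3.73], 100],
  [[11, -11.45, 3], [0, 0, 3.73], 100],
  [[11, -11.45, 3], [0, 0, 3.73], 100],
])

```text
time: 2.1
tool_pos: [0.5411, 0.1105, 0.1532]
tool_rot: [0.0, 0.994, -0.113, -0.002]
contact_force: [-0.1, -0.6, -0.4]
gripper_width: 0.999
grasp_force: 0.0
```

```bash
python3 - <<'E'
from h import *
s=state(); Rt=R.from_quat(np.roll(s["tool_rot"],-1)); tp=np.array(s["tool_pos"])
im,d=grab_frame("wrist"); save("pics/w1.png",im)
p,f=cam("wrist"); H=np.array(p["hand_eye"]); np.savez("w1.npz",im=im,d=d,tp=tp,Rt=Rt.as_matrix(),H=H,f=f,c=[p["cx"],p["cy"]])
print(s["time"],tp,Rt.as_matrix().round(3))
E
```

```text
2.1 [0.54105024 0.11054891 0.15317852] [[ 0.974 -0.224 -0.005]
 [-0.224 -0.975 -0.   ]
 [-0.005  0.002 -1.   ]]
```

View pics/w1.png

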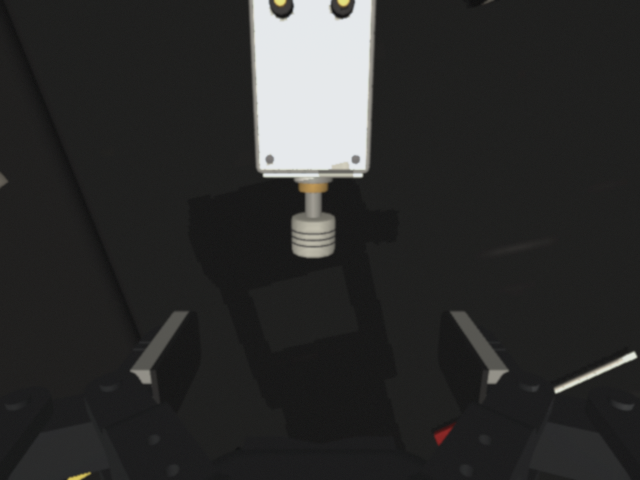

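The wrist view shows the knob centred at about (313,235), with the rod straight up the picture to the bush at (313,187). The rod is parallel to the tool's x and midway between the fingers. I'll turn this into a position.

```bash
python3 - <<'E'
import numpy as np
z=np.load("w1.npz"); d=z["d"]; f=z["f"]; c=z["c"]; H=z["H"]
def w(u,v):
    q=d[v,u]; C=np.stack([(u-c[0])/f*q,(v-c[1])/f*q,q,np.ones_like(q)],-1)@H.T
    return C[...,:3], C[...,:3]@z["Rt"].T+z["tp"]
v,u=np.mgrid[205:265,285:342]
T,P=w(u.ravel(),v.ravel())
m=(P[:,2]>.03)&(P[:,2]<.075)&(abs(T[:,1]-np.median(T[:,1]))<.03)&(v.ravel()>215)
print("knob world",P[m].min(0),P[m].max(0)); print("tool",np.percentile(T[m],2,axis=0),np.percentile(T[m],98,axis=0))
for q in((313,235),(313,218),(313,250),(313,200),(296,235),(331,235),(313,160),(313,60)): print(q,*[x.round(4) for x in w(np.array(q[0]),np.array(q[1]))])
E
```

```text
knob world [0.53021943 0.09701061 0.04285611] [0.55758545 0.12724942 0.06050379]
tool [-0.00837567 -0.01537317  0.09365352] [0.01448242 0.01040319 0.10723827]
(313, 235) [ 0.0057 -0.002   0.094 ] [0.5465 0.1112 0.0591]
(313, 218) [ 0.0144 -0.0021  0.1014] [0.555  0.1093 0.0517]
(313, 250) [-0.0038 -0.002   0.0938] [0.5373 0.1134 0.0593]
(313, 200) [ 0.0253 -0.002   0.103 ] [0.5657 0.1068 0.0501]
(296, 235) [ 0.0043 -0.0125  0.0987] [0.5476 0.1218 0.0544]
(331, 235) [0.0037 0.0091 0.1008] [0.5421 0.1008 0.0524]
(313, 160) [ 0.0508 -0.0017  0.0893] [0.5905 0.1008 0.0636]
(313, 60) [ 0.1024 -0.0015  0.0885] [0.6407 0.089  0.0641]
```

>>> jog_arm([
  [[0.12, -0.08, 1.5], [0, 0, 0], 100],
  [[0.12, -0.08, 3], [0, 0, 0], 90],
  [[0.12, -0.08, 4.2], [0, 0, 0], 75],
  [[0.12, -0.08, 5], [0, 0, 0], 65],
  [[0.12, -0.08, 5.2], [0, 0, 0], 60],
  [[0.12, -0.08, 5.2], [0, 0, 0], 55],
  [[0.12, -0.08, 5.2], [0, 0, 0], 55],
])

```text
time: 3.02
tool_pos: [0.5461, 0.1104, 0.0279]
tool_rot: [-0.0, 0.993, -0.114, 0.001]
contact_force: [0.1, -1.2, -0.6]
gripper_width: 0.548
grasp_force: 0.0
```

```bash
python3 - <<'E'
from h import *
s=state(); print(s["time"],s["tool_pos"],s["gripper_width"],s["contact_force"])
im,d=grab_frame("wrist"); save("pics/w2.png",im)
E
```

```text
3.025 [0.54613934 0.11038636 0.02792848] 0.5476931306462702 [ 0.13462127 -1.15627594 -0.56174066]
```

View pics/w2.png

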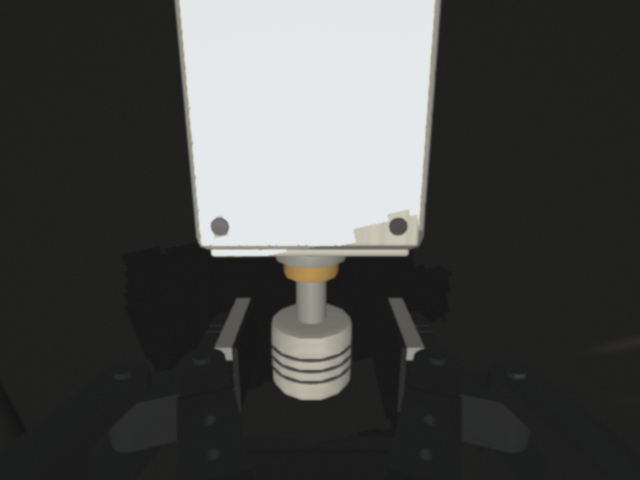

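The knob at (312,350) sits between the pads, about 1 mm left of the middle. I'll trim slightly and close.

>>> jog_arm([
  [[-0.1, -0.05, 0.15], [0, 0, 0], 50],
  [[-0.1, -0.05, 0.15], [0, 0, 0], 35],
  [[-0.1, -0.05, 0.15], [0, 0, 0], 20],
  [[-0.1, -0.05, 0.15], [0, 0, 0], 15],
  [[-0.1, -0.05, 0.15], [0, 0, 0], 15],
])

```text
time: 3.7
tool_pos: [0.5426, 0.114, 0.0228]
tool_rot: [-0.002, 0.993, -0.114, -0.0]
contact_force: [-0.3, 6.5, 0.8]
gripper_width: 0.308
grasp_force: 58.9
```

>>> jog_arm([
  [[-0.3, 0, 0], [0, 0, 0], 15],
  [[-0.6, 0, 0], [0, 0, 0], 15],
  [[-0.85, 0, 0], [0, 0, 0], 15],
  [[-1.0, 0, 0], [0, 0, 0], 15],
  [[-1.0, 0, 0], [0, 0, 0], 15],
  [[-1.0, 0, 0], [0, 0, 0], 15],
])

```text
time: 4.45
tool_pos: [0.5185, 0.1196, 0.0229]
tool_rot: [-0.002, 0.993, -0.114, 0.0]
contact_force: [0.0, 6.3, 0.9]
gripper_width: 0.306
grasp_force: 60.7
```

>>> jog_arm([
  [[0, 0, 0], [0, 0, 0], 40],
  [[0, 0, 0], [0, 0, 0], 60],
  [[0, 0, 0], [0, 0, 0], 75],
  [[0, 0, -0.5], [0, 0, 0], 75],
  [[0, 0, -1.5], [0, 0, 0], 75],
  [[0, 0, -3.5], [0, 0, 0], 85],
  [[0, 0, -5], [0, 0, 0], 100],
  [[0, 0, -5], [0, 0, 0], 100],
])

```text
time: 5.45
tool_pos: [0.5214, 0.1181, 0.1531]
tool_rot: [-0.001, 0.993, -0.114, 0.005]
contact_force: [0.2, 0.1, -0.1]
gripper_width: 1.002
grasp_force: 0.0
```

```bash
python3 - <<'E'
from h import *
s=state(); Rt=R.from_quat(np.roll(s["tool_rot"],-1)).as_matrix(); tp=np.array(s["tool_pos"])
im,d=grab_frame("wrist"); save("pics/w3.png",im)
p,f=cam("wrist"); H=np.array(p["hand_eye"])
v,u=np.mgrid[180:300,280:350]; u=u.ravel();v=v.ravel();q=d[v,u]
C=np.c_[(u-p["cx"])/f*q,(v-p["cy"])/f*q,q,np.ones_like(q)]@H.T; P=C[:,:3]@Rt.T+tp
n=np.array([.974,-.225,0]); 
m=(P[:,2]>.054)&(P[:,2]<.0615)
a=(P[m]-[.542,.112,0])@n
print(s["time"],tp,s["contact_force"],s["gripper_width"]); print(np.percentile(a,[2,50,98]))
z=np.load("w1.npz"); d=z["d"]; q=d[v,u]; C=np.c_[(u-p["cx"])/f*q,(v-p["cy"])/f*q,q,np.ones_like(q)]@H.T; P=C[:,:3]@z["Rt"].T+z["tp"]
m=(P[:,2]>.054)&(P[:,2]<.0615)
print(np.percentile((P[m]-[.542,.112,0])@n,[2,50,98]))
E
```

```text
5.45 [0.52135453 0.11805746 0.15310749] [ 0.22245293  0.10215608 -0.10980681] 1.0022959523047739
[-0.0342984  -0.02262657 -0.01185568]
[-0.0094687   0.00352565  0.03706596]
```

View pics/w3.png

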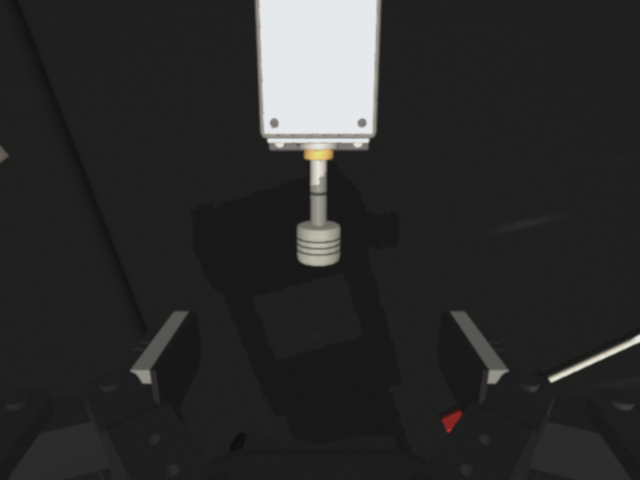

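The knob now sits at (319,243), clear of the gripper and with more rod exposed. Its front edge has moved out 24.8 mm, so it is on the middle click, and nothing touches the robot. I'm handing in.

```bash
python3 -c "
from plant import *
print(job_done())"
```

```text
the job is handed in; nothing more can be done
None
```

The round-knob rod was pulled out to its middle click (24.8 mm measured) and released, the arm never went near the crossbar rod, and the job is handed in; no verdict came back.

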